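Switch off the steam station and slide the bamboo steamer onto its rest

TASK

The buns are done: first turn the heat knob on the sloped console fully anticlockwise to its off stop, then push the lidded bamboo steamer along the back guard rail, off the hot plate and onto the cork rest. Keep the steamer flat on the deck and close to the rail all the way (do not lift or tip it), and leave it resting against the rail, centred on the cork rest. Leave the carton, the bowl and the scale where they are.

Things in the scene. Friction and masses are not known exactly. Their poses are not given: they have to be found in the camera images.
- station: fixed stainless steam station: flat deck 200 mm deep (x) by 470 mm wide (y), its top 60 mm above the table. Origin: centre of the deck's underside, at table height; x points away from the robot across the deck, y along the guard rail, z up. The hot plate and the cork rest are flush round marks in the deck at x = +10 mm, y = +100 and -100 mm; which is which varies
- rail_mid (a point): mid-length of the guard rail's top edge on the inner (deck) side: an upright plate 15 mm thick along the whole back of the deck, inner face at x = +85 mm in the station's frame, top 45 mm above the deck (105 mm above the table). The two ends of the deck have no walls. Polished and slippery (friction about 0.2)
- console_face (a point): centre of the sloping console face that carries the knob, in front of the deck (station frame x = -155 mm, y = 0, 52 mm above the table). The dark console is 220 mm wide; its face, 120 mm long, slopes down towards the robot at 30 degrees from level
- heat_knob (a joint): the heat knob's angle in rad: 0 = off, at its end stop; it grows as the knob turns clockwise (seen looking at the console face), up to 2.2. It stays where it is left (rubbing torque about 0.1 N m). At 0 the knob's white mark points down the slope at the red dot
- heat_knob_grip (a point): on the heat knob's axis, at gripping height. The knob is a black disc 68 mm across with an upright bar grip across it, 65 mm long, 14 mm wide, sides parallel. x runs along the bar (turns with the knob), z along the knob's axis out of the sloping face, 30 degrees from vertical. Along z: the bar's top is 7 mm above this point, the disc's top 23 mm and the console face 37 mm below it
- steamer_center (a point): centre (half-way up) of the round lidded bamboo steamer, 150 mm across, 56 mm high over all, 0.3 to 0.65 kg, loose, standing flat on the deck over the hot plate, 5 to 20 mm from the guard rail; z up out of the lid. Touching the rail its centre is at x = +10 mm in the station's frame. It slides on the deck and stops when no longer pushed
- pad_center (a point): centre of the round cork rest, 120 mm cork disc in a green ring (148 mm across), flush with the deck top; a steamer centred on it just touches the guard rail. Its x and y axes are parallel to the station's
- hotplate: centre of the black round hot plate with a red ring, 148 mm across, flush with the deck top; the steamer starts over it
- carton: bystander: white and green drink carton, 70 x 70 x 193 mm, standing; origin under its centre
- bowl: bystander: steel bowl, 150 mm across, 60 mm high; origin under its centre
- scale: bystander: white kitchen scale, 170 x 220 x 34 mm; origin under its centre
- steamer: the same steamer; origin at the centre of its underside
Things that resemble listed ones, but are neither listed nor needed, are in the scene too. What is meant by the steamer is not blue or green, and is the larger of those in its own colour.

How it is judged:
By the outcome, as a careful person would: the job done as asked, in the order asked, and still so for the second after the job is handed in, with the robot touching nothing.
It also fails if it takes over 56 s, if anything falls off the work surface, if the arm or the gripper's body presses on something with over 40 N, if the wrist force passes 120 N, or if a joint passes its speed limit or range.

ROBOT

A 7-joint arm with a two-finger parallel gripper is mounted at the origin on the work surface. World frame = base frame: x ahead of the robot, y to its left, z up, the work surface at z = 0. Lengths are in m, angles in rad, forces in N, time in s.
With the tool pointing down it reaches from about 0.35 to 0.9 m from the base axis. Payload 8.1 kg.
Tool frame: the origin (TCP) lies at the centre of the arm's flange, where the gripper is bolted on; the fingertips stand 178 mm ahead of it and the grasp point (between the pads) lies 159 mm ahead of it; z points along the fingers, y is the line along which they close (so a half turn about z gives the same grasp; the last joint's range is limited). The gripper opens to 92 mm and grips with 3 to 60 N. Pads are 19 mm wide; open, the fingers measure 130 mm over their backs; the gripper's body (75 mm by 190 mm) begins 47 mm behind the grasp point.
Start: joints at [1.135, 0.434, 0.025, 1.573, -0.012, 1.134, -0.075], TCP at [0.204, -0.591, 0.405] pointing down, gripper open.
Joint ranges: [-2.62, 2.62], [-0.44, 2.09], [-1.27, 1.32], [0.08, 2.57], [-1.32, 4.46], [0.12, 2], [-2.74, 2.74]. Speed limits (rad/s): [2.22, 2.22, 3.01, 3.01, 3.14, 3.14, 3.14].

INTERFACE

Orientations are given as a rotation vector (axis times angle).
In Python, from cell import arm gives the robot as it stands. The module is installed in compiled form; this text tells all that it offers.
- The arm moves only by the shell command python3 -m inch 'ROWS' [FORCE]. ROWS is text: rows parted by semicolons, each of 5 numbers parted by spaces: the shift along the tool's x, y, z in m, then the turn about the tool's z in rad, then the finger opening in m, from 0 to 0.0918. In form: x y z roll fingers; .... A call has 1 to 5 rows; each row is the pose to reach, as a shift and turn from the pose commanded when the call began, along the tool's axes at that moment; what a row does not reach only later rows make up. A row lasts 1/10 s, in which the tool goes at most 50 mm and 8.59 degrees, less where a joint would pass 70% of its speed; a pose out of reach is approached as far as the arm can. A call with a gripper value outside its range is refused whole. The fingers move at their own pace and stop on an object; FORCE is the grip in N (left out, the last holds). Time passes only in rows, so rows that repeat a pose let the fingers close. It gives the time, the measured TCP pose, the force, the opening and the grip force at its end, in the units of the state.
- arm.observe(): the state, without advancing time (a new reading comes with each control period).
- arm.get_image(name): name is "scene" or "top"; returns the picture (384x512x3 uint8, red, green, blue); there is no depth.
- arm.get_calibration(name): a dict with "intrinsics" (3x3 intrinsics, pixels), "distortion" ([k1, k2, p1, p2, k3] as OpenCV has them; the pictures are not rectified), "pose" (4x4, takes a point from camera to world coordinates). Camera axes: x right, y up, looking along -z (the intrinsics and any distortion apply to the point x, -y, -z); pixel columns grow to the right and rows downward; lengths in m; the calibration is good to about 2 mm. A picture is of the moment at which its call begins. get_calibration takes no time and is no camera call.
- arm.sign_off(): hands the job in; it is judged then, once.
Trained networks look in the newest picture that a camera, given by its name, has taken for a name from the list of things; names that differ only in an ending like _2 or _b are one class to them, and where a whole thing is asked for, a point or a joint stands for the part that bears it (a point fixed in the world has none). Each returns a list of dicts, best first, with "conf" (0 to 1); they miss things now and then, are a little off and sometimes report something else, mostly with a low value. They report only what shows in the picture. A call takes as long as a camera call. They do not tell look-alikes from the thing itself.
- arm.look_for(camera, query): "point" ([row, column] in pixels, amid what is visible of it).
- arm.silhouettes(camera, query): "region" (384x512 bool, what is visible of it) and "point" ([row, column] in pixels, amid what is visible of it).
- arm.place_of(camera, query): "point" ([row, column] in pixels: a listed point, or the origin of a listed thing).
The state is a dict: "clock": time; "joints": joint angles; "dq": joint speeds; "joint_efforts": joint torques, N m; "position": TCP position; "ee_rot": TCP orientation; "force": force on the tool from outside, world axes, zero at the start; "ft_torque": the same for the moment, N m; "width": opening from 0.0 (shut) to 1.0 (fully open); "gripper_force": force on a finger pad.
Only numpy, scipy, OpenCV 4.12 (cv2) and the standard library are available. Lean on these libraries where they do the work, as an engineer would, in place of code of your own. Each camera call takes 0.05 s, during which the arm holds its last target. There are 200 camera calls.

## Working session

There is one attempt and no reset: what is moved stays moved. The work goes in short steps, Python scripts to look and compute and a shell command to move; the robot and the scene stay as the last step left them, time stands still between calls to the robot, and variables do not carry over. Pictures are saved under pics/ and viewed, at most 13 in all, crops included, and the job is handed in when it is done.

```bash
mkdir -p pics; cat > h.py <<'E'
import numpy as np, cv2
from cell import arm
from scipy.spatial.transform import Rotation as R
def ray(cam,rc):
    c=arm.get_calibration(cam);K=np.array(c["intrinsics"]);D=np.array(c["distortion"]);T=np.array(c["pose"])
    u=cv2.undistortPoints(np.array([[[rc[1],rc[0]]]],float),K,D)[0,0]
    return T[:3,3],T[:3,:3]@np.array([u[0],-u[1],-1.])
def atz(cam,rc,z):
    o,d=ray(cam,rc);return o+d*(z-o[2])/d[2]
def pix(cam,P):
    c=arm.get_calibration(cam);K=np.array(c["intrinsics"]);D=np.array(c["distortion"]);T=np.array(c["pose"])
    p=T[:3,:3].T@(np.array(P)-T[:3,3]);p=np.array([p[0],-p[1],-p[2]])
    q=cv2.projectPoints(p[None],np.zeros(3),np.zeros(3),K,D)[0][0,0];return q[::-1]
def tri(a,b):
    o1,d1=ray("scene",a);o2,d2=ray("top",b)
    A=np.stack([d1,-d2],1);s=np.linalg.lstsq(A,o2-o1,rcond=None)[0]
    p,q=o1+d1*s[0],o2+d2*s[1];return (p+q)/2,np.linalg.norm(p-q)
E
python3 - <<'E'
from h import *
np.set_printoptions(precision=3,suppress=True)
for c in("scene","top"):
    im=arm.get_image(c);cv2.imwrite(f"pics/{c}0.png",im[:,:,::-1])
    print(c,arm.get_calibration(c)["pose"])
    for n in("station","rail_mid","console_face","heat_knob_grip","steamer_center","pad_center","hotplate","carton","bowl","scale"):
        print(n,[(np.round(d["point"]).tolist(),round(d["conf"],2)) for d in arm.place_of(c,n)[:4]])
E
```

```text
scene [[ 0.892 -0.353  0.281  0.967]
 [ 0.451  0.699 -0.555 -0.769]
 [-0.     0.622  0.783  1.199]
 [ 0.     0.     0.     1.   ]]
station [([231.0, 260.0], 0.73)]
rail_mid [([219.0, 291.0], 0.66)]
console_face [([203.0, 217.0], 0.88)]
heat_knob_grip [([193.0, 208.0], 0.64)]
steamer_center [([134.0, 280.0], 0.96), ([222.0, 338.0], 0.84), ([160.0, 328.0], 0.78), ([182.0, 273.0], 0.64)]
pad_center [([244.0, 251.0], 0.92)]
hotplate [([194.0, 275.0], 0.64), ([192.0, 274.0], 0.36)]
carton [([108.0, 249.0], 0.63), ([193.0, 209.0], 0.2)]
bowl [([134.0, 216.0], 0.74)]
scale [([288.0, 98.0], 0.68), ([188.0, 273.0], 0.19)]
top [[-0.007  0.985 -0.17   0.299]
 [-1.    -0.005  0.012  0.034]
 [ 0.011  0.17   0.985  1.63 ]
 [ 0.     0.     0.     1.   ]]
station [([180.0, 275.0], 0.63)]
rail_mid [([148.0, 272.0], 0.95), ([222.0, 280.0], 0.41)]
console_face [([213.0, 275.0], 0.98)]
heat_knob_grip [([220.0, 277.0], 0.59)]
steamer_center [([127.0, 241.0], 0.95), ([159.0, 179.0], 0.79), ([204.0, 174.0], 0.64), ([181.0, 246.0], 0.55)]
pad_center [([170.0, 301.0], 0.74)]
hotplate []
carton [([248.0, 145.0], 0.77), ([212.0, 277.0], 0.45)]
bowl [([268.0, 192.0], 0.85)]
scale [([257.0, 379.0], 0.9)]
```

View pics/scene0.png

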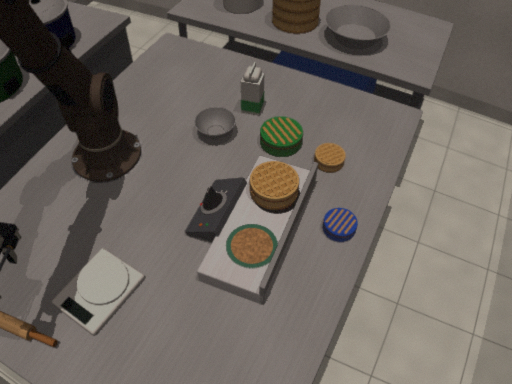

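View pics/top0.png

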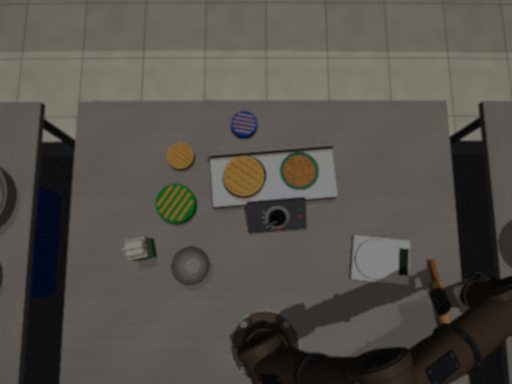

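```bash
python3 - <<'E'
import cv2
a=cv2.imread('pics/scene0.png')[150:280,180:360];b=cv2.imread('pics/top0.png')[125:255,190:370]
cv2.imwrite('pics/crop0.png',cv2.vconcat([cv2.resize(x,(792,572//2*1),interpolation=cv2.INTER_CUBIC) if 0 else cv2.resize(x,(415,300),interpolation=cv2.INTER_CUBIC) for x in(a,b)]))
E
```

```text
(no output)
```

View pics/crop0.png

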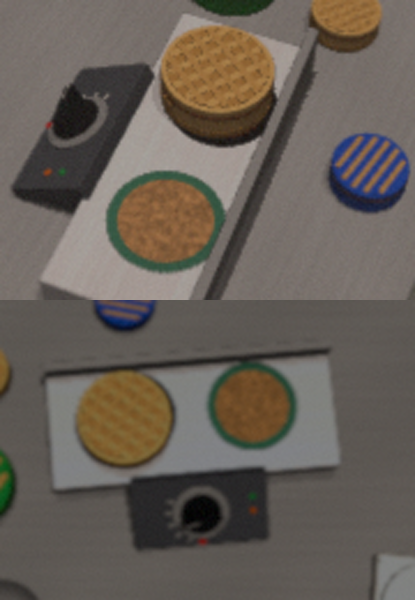

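```bash
python3 - <<'E'
from h import *
np.set_printoptions(precision=3,suppress=True)
for n,a,b in(("station",(231,260),(180,275)),("rail",(219,291),(148,272)),("console",(203,217),(213,275)),("grip",(193,208),(220,277)),("steamer",(182,273),(181,246)),("pad",(244,251),(170,301))):print(n,*tri(a,b))
print("pad",atz("scene",(244,251),.06),atz("top",(170,301),.06))
print(arm.observe())
E
```

```text
station [ 0.622 -0.044 -0.01 ] 0.006477635608518349
rail [ 0.718 -0.031  0.101] 0.002122708147259627
console [ 0.48  -0.043  0.049] 0.005262152814177867
grip [ 0.451 -0.047  0.086] 0.0015443364490821585
steamer [0.603 0.071 0.091] 0.016255097163613695
pad [ 0.643 -0.14   0.067] 0.0015122228443360608
pad [ 0.641 -0.135  0.06 ] [ 0.643 -0.141  0.06 ]
{'clock': 1.1, 'joints': array([ 1.135,  0.434,  0.025,  1.573, -0.012,  1.134, -0.075]), 'dq': array([ 0.001,  0.002, -0.   ,  0.   ,  0.001, -0.001,  0.001]), 'joint_efforts': array([  0.001, -66.769,   0.984, -31.482,  -0.061,   0.033,   0.   ]), 'position': array([ 0.204, -0.591,  0.405]), 'ee_rot': array([3.098, 0.52 , 0.   ]), 'force': array([-0.487, -0.351, -0.096]), 'ft_torque': array([ 0.051, -0.005,  0.052]), 'gripper_force': 0.0, 'width': 1.0028007760340039}
```

Candidates for the steamer (scene / top pixel): tan on the station (188,275 / 176,244), small tan (156,330 / 155,180), green (134,281 / 203,176), blue (223,340 / 124,243). The choice is the larger tan one over the hot plate; the crop confirms it. The cork rest is the one at (245,251). Next I zoom on the knob and fit the station pose.

```bash
python3 - <<'E'
from h import *
np.set_printoptions(precision=3,suppress=True)
a=cv2.imread('pics/scene0.png')[172:242,180:255];b=cv2.imread('pics/top0.png')[192:240,240:312]
f=lambda x:cv2.convertScaleAbs(cv2.resize(x,(390,390*x.shape[0]//x.shape[1]),interpolation=cv2.INTER_CUBIC),alpha=2.0,beta=10)
A,B=f(a),f(b);h=max(len(A),len(B));pad=lambda x:cv2.copyMakeBorder(x,0,h-len(x),0,0,0)
cv2.imwrite('pics/knob.png',cv2.hconcat([pad(A),pad(B)]))
L=atz("top",(157.5,210.4),.105);Rr=atz("top",(147,333),.105);d=Rr-L;print(L,Rr,np.linalg.norm(d),np.arctan2(d[0],-d[1]))
for c in("scene","top"):
    arm.get_image(c)
    s=arm.silhouettes(c,"steamer")
    for q in s:
        m=q["region"];print(c,q["conf"],q["point"],m.sum(),np.argwhere(m).min(0),np.argwhere(m).max(0))
    for q in arm.silhouettes(c,"pad_center")[:2]:
        m=q["region"];print("pad",q["conf"],m.sum(),np.argwhere(m).mean(0),atz(c,np.argwhere(m).mean(0),.06))
    for q in arm.silhouettes(c,"station")[:1]:
        m=q["region"].astype(np.uint8);print("st",m.sum(),cv2.minAreaRect(np.argwhere(m).astype(np.float32)))
E
```

```text
[0.682 0.197 0.105] [ 0.72  -0.257  0.105] 0.4556603248638701 0.08415137792590069
scene 0.87 [131.6, 283.8] 1447 [116 260] [156 302]
scene 0.82 [182.4, 273.2] 1997 [161 250] [209 298]
scene 0.75 [227.9, 339.1] 973 [207 323] [242 357]
scene 0.62 [158.7, 329.8] 711 [144 314] [172 344]
pad 0.62 1754 [245.625 251.001] [ 0.644 -0.14   0.06 ]
pad 0.47 257 [206.603 281.268] [0.663 0.024 0.06 ]
st 7660 ((216.32546997070312, 245.78106689453125), (101.69232177734375, 154.30770874023438), 67.38013458251953)
top 0.83 [123.7, 245.2] 616 [111 230] [138 256]
top 0.73 [203.1, 175.5] 1350 [183 156] [224 196]
top 0.63 [175.7, 241.1] 1356 [156 223] [197 263]
pad 0.95 1162 [170.621 298.404] [ 0.641 -0.131  0.06 ]
pad 0.74 215 [217.567 276.442] [ 0.464 -0.046  0.06 ]
st 6139 ((188.21917724609375, 273.58221435546875), (84.93394470214844, 125.72088623046875), 4.610649585723877)
```

View pics/knob.png

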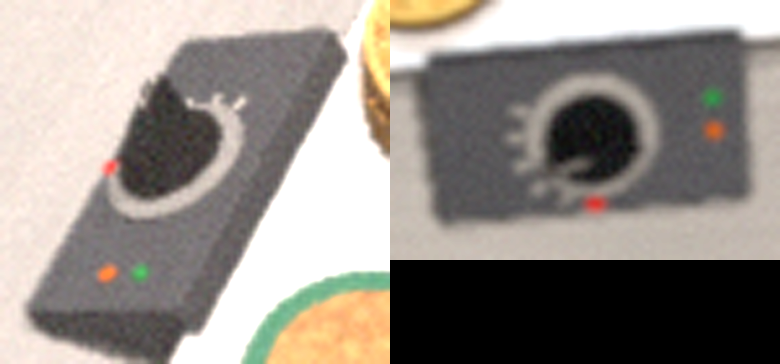

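The knob's white mark points lower-left in the top view, about 65-70° clockwise from the red dot. Next I fit the station and steamer poses.

```bash
cat > fit.py <<'E'
from h import *
from scipy.optimize import least_squares
np.set_printoptions(precision=4,suppress=True)
def W(p,v):
    c,s=np.cos(p[2]),np.sin(p[2]);return np.array([p[0]+c*v[0]-s*v[1],p[1]+s*v[0]+c*v[1],v[2]])
def steamer(cams=("scene","top"),g=(.62,.07)):
    regs={}
    for c in cams:
        arm.get_image(c);e=pix(c,[*g,.088])
        l=[q for q in arm.silhouettes(c,"steamer") if np.hypot(*(np.array(q["point"])-e))<22]
        if l: regs[c]=np.argwhere(l[0]["region"])
    t=np.linspace(0,2*np.pi,60)
    def res(p):
        out=[]
        for c,m in regs.items():
            P=[pix(c,[p[0]+.075*np.cos(a),p[1]+.075*np.sin(a),z]) for a in t for z in(.06,.116)]
            h=cv2.convexHull(np.array(P,np.float32)[:,::-1]);M=cv2.moments(h)
            out+=[M["m01"]/M["m00"]-m[:,0].mean(),M["m10"]/M["m00"]-m[:,1].mean()]
        return out
    f=least_squares(res,g);return f.x,f.fun
E
python3 - <<'E'
from fit import *
pts={"station":(0,0,0),"rail_mid":(.085,0,.105),"console_face":(-.155,0,.052),"heat_knob_grip":(-.1735,0,.084),"pad_center":(.01,-.1,.06)}
obs=[]
for c in("scene","top"):
    arm.get_image(c)
    for n,v in pts.items():
        for q in arm.place_of(c,n)[:1]: obs.append((c,n,v,q["point"]))
obs+=[("scene","pads",(.01,-.1,.06),(245.6,251)),("top","pads",(.01,-.1,.06),(170.6,298.4)),
("top","rL",(.085,.235,.105),(157.5,210.4)),("top","rR",(.085,-.235,.105),(147,333))]
r=lambda p:np.concatenate([pix(c,W(p,v))-np.array(o) for c,n,v,o in obs])
f=least_squares(r,[.625,-.038,.083],loss="soft_l1",f_scale=2,x_scale=[.01,.01,.02]);p=f.x
print("station",p)
for (c,n,v,o),e in zip(obs,r(p).reshape(-1,2)):print(c,n,e)
print("grip",W(p,(-.1735,0,.084)),"pad",W(p,(.01,-.1,.06)),"pix grip",pix("top",W(p,(-.1735,0,.084))))
s,e=steamer();d=s-p[:2];c,sn=np.cos(p[2]),np.sin(p[2]);print("steamer",s,e,"in station",c*d[0]+sn*d[1],-sn*d[0]+c*d[1])
# mark direction on bar-top plane
n=np.array([-.5*c,-.5*sn,.866]);g=W(p,(-.1735,0,.084))+.007*n
q=[]
for u,v in((588,158),(548,176)):
    o,dd=ray("top",(192+v/5.417,240+(u-390)/5.417));q.append(o+dd*((g-o)@n)/(dd@n))
print("mark",q-g);m=q[1]-q[0];print("world angle deg",np.degrees(np.arctan2(m[1],m[0])),np.degrees(np.arctan2((q[1]-g)[1],(q[1]-g)[0])))
print(arm.observe()["clock"])
E
```

```text
station [ 0.6238 -0.0383  0.0892]
scene station [-2.1926 -2.259 ]
scene rail_mid [-2.5696 -1.4137]
scene console_face [-1.4999 -0.5148]
scene heat_knob_grip [-1.7037 -1.4833]
scene pad_center [40.0041 34.6126]
top station [-3.4587 -0.1297]
top rail_mid [1.2422 2.4264]
top heat_knob_grip [-1.4795 -0.1569]
top pad_center [0.5203 0.071 ]
scene pads [-0.8959  0.2126]
top pads [-0.3797  1.571 ]
top rL [-1.3927 -1.6983]
top rR [-2.3213  1.9896]
grip [ 0.451  -0.0537  0.084 ] pad [ 0.6427 -0.137   0.06  ] pix grip [220.3205 279.0431]Traceback (most recent call last):
  File "<stdin>", line 15, in <module>
  File "fit.py", line 20, in steamer
    f=least_squares(res,g);return f.x,f.fun
    return func(*args, **kwargs)
    result = trf(vector_fun.fun, vector_fun.jac, x0, f0, J0, lb, ub, ftol, xtol,
                 gtol, max_nfev, x_scale, loss_function, tr_solver,
                 tr_options.copy(), verbose, callback=callback_wrapped)
    return trf_no_bounds(
        fun, jac, x0, f0, J0, ftol, xtol, gtol, max_nfev, x_scale,
        loss_function, tr_solver, tr_options, verbose, callback=callback)
    f_new = fun(x_new)
    self._update_fun()
    ~~~~~~~~~~~~~~~~^^
    self.f = self.fun_wrapped(xp_copy(self.x))
             ~~~~~~~~~~~~~~~~^^^^^^^^^^^^^^^^^
    return np.atleast_1d(self.fun(x))
                         ~~~~~~~~^^^
    return self.f(x, *self.args, **self.kwargs)
           ~~~~~~^^^^^^^^^^^^^^^^^^^^^^^^^^^^^^
  File "fit.py", line 16, in res
    P=[pix(c,[p[0]+.075*np.cos(a),p[1]+.075*np.sin(a),z]) for a in t for z in(.06,.116)]
       ~~~^^^^^^^^^^^^^^^^^^^^^^^^^^^^^^^^^^^^^^^^^^^^^^^
  File "h.py", line 11, in pix
    c=arm.get_calibration(cam);K=np.array(c["intrinsics"]);D=np.array(c["distortion"]);T=np.array(c["pose"])
ValueError: time passes only in moves, steps and waits
```

```bash
python3 - <<'E'
import re
s=open('h.py').read()
s=s.replace("def ray","C={}\ndef cal(n):\n    if n not in C: C[n]=arm.get_calibration(n)\n    return C[n]\ndef ray").replace("c=arm.get_calibration(cam)","c=cal(cam)")
open('h.py','w').write(s)
s=open('fit.py').read().replace("least_squares(res,g)","least_squares(res,g,diff_step=1e-2)");open('fit.py','w').write(s)
E
cat > s.py <<'E'
from fit import *
P0=np.array([.6238,-.0383,.0892])
def inst(s,p=P0):
    d=s-p[:2];c,sn=np.cos(p[2]),np.sin(p[2]);return np.array([c*d[0]+sn*d[1],-sn*d[0]+c*d[1]])
E
python3 - <<'E'
from s import *
s,e=steamer();print("steamer",s,e,"in station",inst(s))
p=P0;c,sn=np.cos(p[2]),np.sin(p[2])
n=np.array([-.5*c,-.5*sn,.866]);g=W(p,(-.1735,0,.084))+.007*n
q=[]
for u,v in((588,158),(548,176)):
    o,dd=ray("top",(192+v/5.417,240+(u-390)/5.417));q.append(o+dd*((g-o)@n)/(dd@n))
print("mark",q-g);m=q[1]-q[0];print("world angle deg",np.degrees(np.arctan2(m[1],m[0])),np.degrees(np.arctan2((q[1]-g)[1],(q[1]-g)[0])))
o=arm.observe();print(o["clock"],R.from_rotvec(o["ee_rot"]).as_matrix())
E
```

```text
steamer [0.6127 0.0748] [-0.9494  0.0393 -0.3642  0.804 ] in station [-0.0009  0.1136]
mark [[-0.0002  0.0098  0.0004]
 [-0.0116  0.0365 -0.0048]]
world angle deg 113.16219938626969 107.6688638719591
2.5 [[ 0.9451  0.3267  0.    ]
 [ 0.3267 -0.9451 -0.    ]
 [-0.      0.     -1.    ]]
```

```bash
python3 -m inch '0.2 -0.21 0.03 0 0.03;0.2 -0.21 0.03 0 0.03;0.2 -0.21 0.03 0 0.03;0.2 -0.21 0.03 0 0.03;0.2 -0.21 0.03 0 0.03' 15; python3 -m inch '0.2 -0.21 0.03 0 0.03;0.2 -0.21 0.03 0 0.03;0.2 -0.21 0.03 0 0.03;0.2 -0.21 0.03 0 0.03;0.2 -0.21 0.03 0 0.03'
```

```text
clock: 3.0
position: [0.3079, -0.3626, 0.3791]
ee_rot: [3.098, 0.52, 0.001]
force: [1.1, 0.5, 0.2]
width: 0.614
gripper_force: 0.0
clock: 3.5
position: [0.4112, -0.1365, 0.3535]
ee_rot: [3.098, 0.52, 0.002]
force: [1.6, -0.7, -0.1]
width: 0.327
gripper_force: 0.0
```

```bash
python3 -m inch '0 0 0 -0.15 0.03;0 0 0 -0.3 0.03;0 0 0 -0.45 0.03;0 0 0 -0.6 0.03;0 0 0 -0.74 0.03'; python3 -m inch '0 0 0 -0.15 0.03;0 0 0 -0.3 0.03;0 0 0 -0.45 0.03;0 0 0 -0.6 0.03;0 0 0 -0.74 0.03';python3 -m inch '0 0 0 -0.14 0.03;0 0 0 -0.14 0.03;0 0 0 -0.14 0.03'; python3 - <<'E'
from s import *
o=arm.observe();M=R.from_rotvec(o["ee_rot"]).as_matrix();print(M,o["joints"],M.T@(np.array([.451,-.0535,.30])-o["position"]))
E
```

```text
clock: 4.0
position: [0.4108, -0.1383, 0.3534]
ee_rot: [2.695, 1.614, 0.0]
force: [0.3, 0.1, -1.2]
width: 0.325
gripper_force: 0.0
clock: 4.5
position: [0.4108, -0.1383, 0.3534]
ee_rot: [1.929, 2.479, 0.0]
force: [-0.4, -0.3, -0.6]
width: 0.324
gripper_force: 0.0
clock: 4.8
position: [0.4107, -0.1384, 0.3533]
ee_rot: [1.765, 2.599, 0.0]
force: [-0.3, -0.3, -0.4]
width: 0.328
gripper_force: 0.0
[[-0.3685  0.9296  0.0002]
 [ 0.9296  0.3685 -0.0001]
 [-0.0001  0.0001 -1.    ]] [ 0.6455  0.2299 -0.5173  2.0507  0.145   0.8952  0.426 ] [0.0641 0.0688 0.0533]
```

```bash
python3 -m inch '0.032 0.034 0.025 0 0.03;0.064 0.069 0.045 0 0.03;0.064 0.069 0.063 0 0.03;0.064 0.069 0.063 0 0.03'; python3 - <<'E'
from s import *
o=arm.observe();print(o["position"],o["force"])
im=arm.get_image("scene")[140:240,160:280,::-1];cv2.imwrite("pics/k1.png",cv2.convertScaleAbs(cv2.resize(im,(660,550),interpolation=cv2.INTER_CUBIC),alpha=2))
E
```

```text
clock: 5.2
position: [0.4505, -0.0518, 0.2885]
ee_rot: [-1.757, -2.6, 0.002]
force: [-1.8, -0.1, 0.9]
width: 0.329
gripper_force: 0.0
[ 0.4505 -0.0518  0.2885] [-1.8146 -0.0957  0.9409]
```

View pics/k1.png

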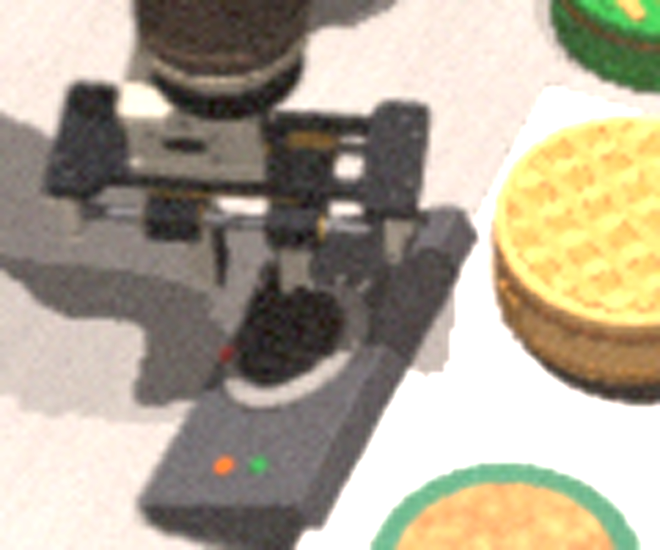

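The fingers, at about (215,280) and (295,280) in the crop, straddle the bar top at about (268,275). I descend and close.

```bash
python3 -m inch '0 0 0.01 0 0.03;0 0 0.018 0 0.03;0 0 0.026 0 0.03;0 0 0.026 0 0.03'; python3 -m inch '0 0 0 0 0.01;0 0 0 0 0.01;0 0 0 0 0.01;0 0 0 0 0.01' 15
```

```text
clock: 5.65
position: [0.4504, -0.0538, 0.2634]
ee_rot: [-1.761, -2.601, 0.001]
force: [-0.7, 0.5, -0.0]
width: 0.328
gripper_force: 0.0
clock: 6.05
position: [0.4519, -0.053, 0.2649]
ee_rot: [1.758, 2.601, 0.003]
force: [5.4, 0.6, 0.2]
width: 0.165
gripper_force: 13.7
```

```bash
python3 -m inch '0 0 0 -0.12 0.01;0 0 0 -0.24 0.01;0 0 0 -0.36 0.01;0 0 0 -0.48 0.01;0 0 0 -0.6 0.01' 20; python3 -m inch '0 0 0 -0.1 0.01;0 0 0 -0.2 0.01;0 0 0 -0.3 0.01;0 0 0 -0.4 0.01;0 0 0 -0.5 0.01'; python3 -c "
from cell import arm
o=arm.observe();print(o['ft_torque'],o['joints'])"
```

```text
clock: 6.55
position: [0.4527, -0.0522, 0.266]
ee_rot: [0.902, 3.004, 0.004]
force: [3.9, 5.6, 12.2]
width: 0.157
gripper_force: 19.8
clock: 7.05
position: [0.453, -0.0508, 0.2658]
ee_rot: [0.13, 3.132, 0.006]
force: [7.5, 11.0, 2.2]
width: 0.153
gripper_force: 19.5
[ 2.55545358 -1.90736848 -0.23406474] [ 0.60811447  0.46648979 -0.78982831  2.08819261  0.47565403  0.76384593
  1.00867902]
```

```bash
python3 -m inch '0 0 0 -0.08 0.01;0 0 0 -0.15 0.01;0 0 0 -0.2 0.01;0 0 0 -0.2 0.01'; python3 -c "
from cell import arm
o=arm.observe();print(o['ft_torque'])"; python3 -m inch '0 0 0 -0.07 0.01;0 0 0 -0.07 0.01'; python3 -c "
from cell import arm
o=arm.observe();print(o['ft_torque'])"
```

```text
clock: 7.45
position: [0.4529, -0.0503, 0.2654]
ee_rot: [-0.181, 3.13, 0.008]
force: [8.8, 12.8, -2.4]
width: 0.153
gripper_force: 20.0
[ 2.9612389  -2.09589933 -0.23879534]
clock: 7.65
position: [0.4528, -0.0503, 0.2654]
ee_rot: [-0.291, 3.122, 0.007]
force: [6.7, 12.0, -0.5]
width: 0.151
gripper_force: 19.2
[ 3.01772329 -1.87964468 -0.2693442 ]
```

```bash
python3 -m inch '0 0 0 -0.1 0.01;0 0 0 -0.15 0.01;0 0 0 -0.15 0.01' 25; python3 - <<'E'
from s import *
o=arm.observe();print(o["ft_torque"])
im=arm.get_image("scene")[140:240,160:280,::-1];A=cv2.resize(im,(400,333),interpolation=cv2.INTER_CUBIC)
im=arm.get_image("top")[190:245,240:306,::-1];B=cv2.resize(im,(400,333),interpolation=cv2.INTER_CUBIC)
cv2.imwrite("pics/k2.png",cv2.convertScaleAbs(cv2.hconcat([A,B]),alpha=2.2))
E
```

```text
clock: 7.95
position: [0.4522, -0.0508, 0.2655]
ee_rot: [-0.522, 3.093, 0.005]
force: [2.7, 10.3, 7.5]
width: 0.159
gripper_force: 25.8
[ 2.636  -0.8222 -0.4138]
```

View pics/k2.png

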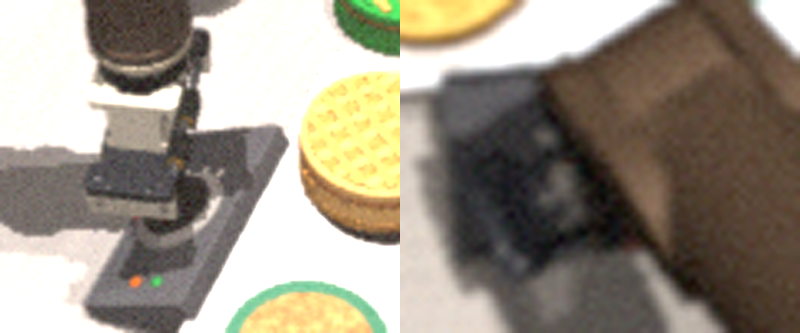

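Torque rose and the pads spread, so the stop is reached. I release, go up and check.

```bash
python3 -m inch '0 0 0 0.2 0.03;0 0 0 0.2 0.03;0 0 0 0.2 0.03;0 0 -0.05 0.2 0.03;0 0 -0.09 0.2 0.05'; python3 - <<'E'
from s import *
o=arm.observe();M=R.from_rotvec(o["ee_rot"]).as_matrix();print(M,o["joints"])
T=W(P0,(-.06,.32,.0));print(T, M.T@(np.array([T[0],T[1],o["position"][2]])-o["position"]))
E
```

```text
clock: 8.55
position: [0.4503, -0.0531, 0.3551]
ee_rot: [0.211, -3.132, -0.001]
force: [1.2, -0.5, 0.6]
width: 0.373
gripper_force: 0.0
[[-0.991  -0.1339 -0.003 ]
 [-0.1339  0.991   0.0007]
 [ 0.0029  0.0011 -1.    ]] [ 0.7616  0.3629 -0.9504  1.9831  0.3551  0.9745  1.3424]
[0.5355 0.2751 0.    ] [-0.1284  0.3138 -0.    ]
```

```bash
python3 - <<'E'
from s import *
im=arm.get_image("top");C=im[140:250,130:290,::-1];cv2.imwrite("pics/t2.png",cv2.convertScaleAbs(cv2.resize(C,(800,550),interpolation=cv2.INTER_CUBIC),alpha=1.8))
print("green",atz("top",(203,175.5),.05),"carton",atz("top",(248,145),0),"bowl",atz("top",(268,192),0))
print("steamer",*(lambda s:(s[0],s[1],inst(s[0])))(steamer(g=(.613,.075))))
o=arm.observe();M=R.from_rotvec(o["ee_rot"]).as_matrix()
T=W(P0,(-.04,.215,.0));print(T, M.T@(np.array([T[0],T[1],o["position"][2]])-o["position"]))
E
```

```text
green [0.5214 0.3313 0.05  ] carton [0.3565 0.4522 0.    ] bowl [0.2808 0.2722 0.    ]
steamer [0.6133 0.0742] [-1.0373 -0.0557 -0.5086  0.8281] [-0.0005  0.113 ]
[0.5648 0.1723 0.    ] [-0.1431  0.209  -0.0003]
```

View pics/t2.png

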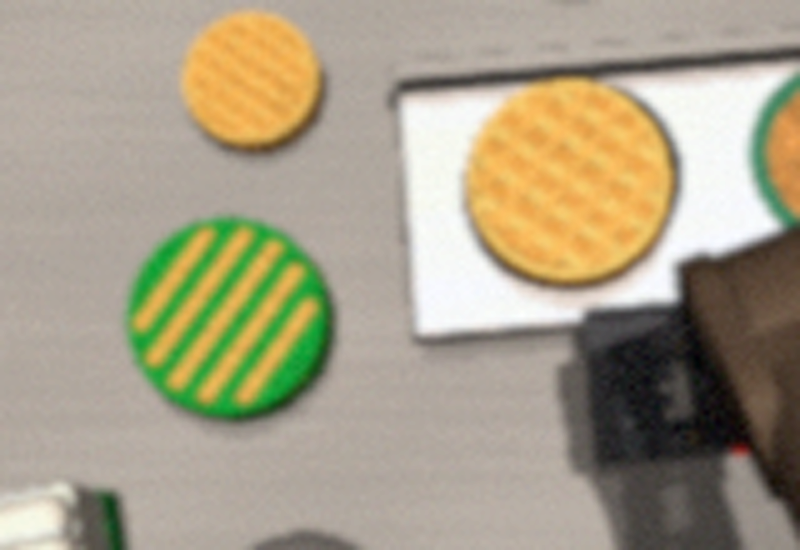

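The picture shows the steamer at (570,180), clear of the others, with the knob hidden by the arm. I move to the pushing start and then look at the knob.

```bash
python3 -m inch '-0.143 0.209 0 0 0.09;-0.143 0.209 0 0 0.09;-0.143 0.209 0 0 0.09;-0.143 0.209 0 0 0.09;-0.143 0.209 0 0 0.09'; python3 -m inch '0 0 0 0.14 0.09;0 0 0 0.28 0.09;0 0 0 0.42 0.09;0 0 0 0.56 0.09;0 0 0 0.7 0.09'; python3 -m inch '0 0 0 0.14 0.09;0 0 0 0.28 0.09;0 0 0 0.42 0.09;0 0 0 0.57 0.09;0 0 0 0.57 0.09';  python3 - <<'E'
from s import *
o=arm.observe();M=R.from_rotvec(o["ee_rot"]).as_matrix();print(M,o["joints"])
T=W(P0,(-.04,.215,.0));print(M.T@(np.array([T[0],T[1],.247])-o["position"]))
im=arm.get_image("scene")[165:245,175:275,::-1];A=cv2.resize(im,(400,320),interpolation=cv2.INTER_CUBIC)
im=arm.get_image("top")[192:240,245:305,::-1];B=cv2.resize(im,(400,320),interpolation=cv2.INTER_CUBIC)
cv2.imwrite("pics/k3.png",cv2.convertScaleAbs(cv2.hconcat([A,B]),alpha=2.2))
E
```

```text
clock: 9.3
position: [0.5642, 0.1713, 0.3522]
ee_rot: [0.207, -3.132, 0.003]
force: [1.5, -1.7, 1.8]
width: 0.93
gripper_force: 0.0
clock: 9.8
position: [0.5634, 0.1695, 0.3521]
ee_rot: [-0.888, -3.011, 0.004]
force: [0.5, -0.2, 0.0]
width: 0.983
gripper_force: 0.0
clock: 10.3
position: [0.5634, 0.1697, 0.3526]
ee_rot: [-1.695, -2.644, 0.005]
force: [-1.1, -0.7, -0.9]
width: 0.981
gripper_force: 0.0
[[-0.4173  0.9088 -0.0027]
 [ 0.9088  0.4173 -0.0018]
 [-0.0005 -0.0032 -1.    ]] [ 0.0058  0.4878 -0.5562  1.6947  0.2903  1.0457 -0.2154]
[0.0018 0.0027 0.1055]
```

View pics/k3.png

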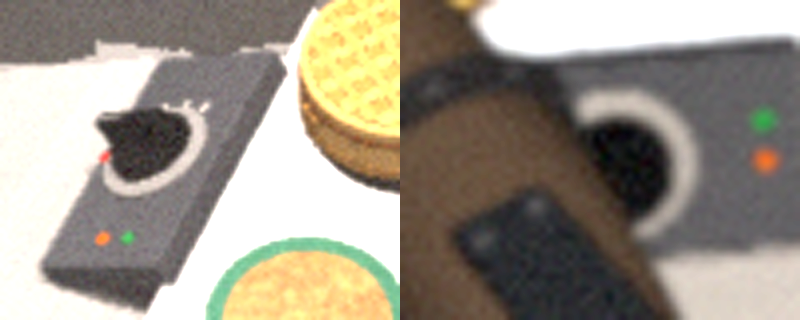

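```bash
python3 - <<'E'
from s import *
c,s=np.cos(P0[2]),np.sin(P0[2]);n=np.array([-.5*c,-.5*s,.866]);ds=np.array([-.866*c,-.866*s,-.5]);l=np.array([-s,c,0])
g=W(P0,(-.1735,0,.084))+.007*n
for th in(0,.1,.2,.3,.5,.7):
    d=np.cos(th)*ds+np.sin(th)*l;w=np.cross(n,d)
    print(th,[((pix("scene",g+a*.0325*d+b*.007*w)-[165,175])*4)[::-1].round() for a,b in((1,1),(1,-1),(-1,1),(-1,-1))])
print("dot?",((pix("scene",g-.044*n+.043*ds)-[165,175])*4)[::-1])
E
```

```text
0 [array([ 88., 123.]), array([ 96., 109.]), array([152., 118.]), array([160., 104.])]
0.1 [array([ 89., 120.]), array([ 98., 106.]), array([149., 121.]), array([158., 107.])]
0.2 [array([ 91., 117.]), array([101., 103.]), array([146., 124.]), array([157., 111.])]
0.3 [array([ 93., 113.]), array([104., 100.]), array([143., 128.]), array([155., 114.])]
0.5 [array([ 98., 107.]), array([111.,  95.]), array([136., 133.]), array([150., 121.])]
0.7 [array([103., 101.]), array([118.,  90.]), array([129., 138.]), array([144., 127.])]
dot? [111.5939 155.341 ]
```

```bash
python3 - <<'E'
from s import *
im=arm.get_image("scene")[180:220,190:240,::-1].astype(float)
A=cv2.resize((np.clip(im/255,0,1)**.45*255).astype(np.uint8),(750,600),interpolation=cv2.INTER_LANCZOS4);cv2.imwrite("pics/k4.png",A)
E
```

```text
(no output)
```

View pics/k4.png

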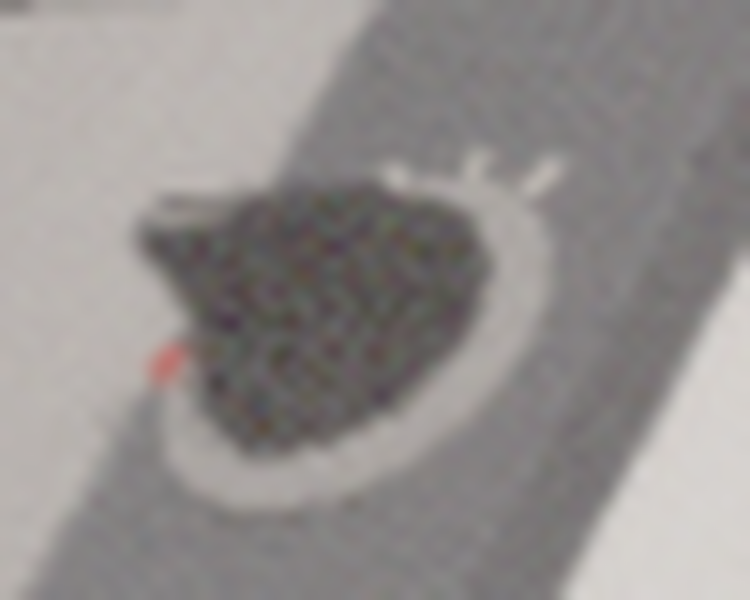

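The knob's white mark at (150-240, 207) runs straight down-slope over the red dot, which matches the model at about 0 rad, so it is off. I now lower the fingers behind the steamer.

```bash
python3 -m inch '0.002 0.003 0.04 0 0.09;0.002 0.003 0.08 0 0.09;0.002 0.003 0.105 0 0.09;0.002 0.003 0.105 0 0.09'; python3 - <<'E'
from s import *
o=arm.observe();M=R.from_rotvec(o["ee_rot"]).as_matrix();print(inst(o["position"][:2]),np.degrees(np.arctan2(M[1,1],M[0,1])-P0[2]))
for v in((.342*.02,-.94*.02),(0,-.05)):
    w=W([0,0,P0[2]],(*v,0));print(M.T@w)
E
```

```text
clock: 10.85
position: [0.5643, 0.1719, 0.2454]
ee_rot: [-1.687, -2.645, 0.009]
force: [0.1, -1.1, 0.0]
width: 0.98
gripper_force: 0.0
[-0.0405  0.2147] 19.812963372634428
[-0.02    0.0001 -0.    ]
[-0.047  -0.0169  0.0001]
```

```bash
python3 -m inch '-0.012 0 0 0 0.09;-0.024 0 0 0 0.09;-0.034 0 0 0 0.09;-0.04 0 0 0 0.09;-0.044 0 0 0 0.09'; python3 -m inch '-0.005 0 0 0 0.09;-0.01 0 0 0 0.09;-0.015 0 0 0 0.09;-0.02 0 0 0 0.09;-0.02 0 0 0 0.09'; python3 - <<'E'
from s import *
o=arm.observe();print(inst(o["position"][:2]),o["position"][2]);s,e=steamer(g=(.62,.06));print(inst(s),e)
E
```

```text
clock: 11.35
position: [0.5849, 0.1325, 0.2503]
ee_rot: [1.694, 2.644, 0.003]
force: [-0.3, 2.4, 2.2]
width: 0.987
gripper_force: 1.3
clock: 11.85
position: [0.5929, 0.1137, 0.2491]
ee_rot: [1.695, 2.645, -0.001]
force: [1.3, 0.7, 0.8]
width: 0.979
gripper_force: 0.3
[-0.0172  0.1542] 0.24909386187657304
[0.0195 0.0645] [ 5.85    2.1969  5.1979 -3.917 ]
```

```bash
python3 -m inch '-0.004 0 0 0 0.09;-0.008 0 0 0 0.09;-0.012 0 0 0 0.09;-0.015 0 0 0 0.09;-0.015 0 0 0 0.09'; python3 - <<'E'
from s import *
o=arm.observe();F=W([0,0,-P0[2]],o["force"]);print("F station",F,inst(o["position"][:2]))
E
```

```text
clock: 12.55
position: [0.5991, 0.1003, 0.2492]
ee_rot: [1.695, 2.645, -0.001]
force: [-0.4, 0.2, 0.1]
width: 0.979
gripper_force: 0.0
F station [-0.3416  0.2661  0.069 ] [-0.0122  0.1403]
```

```bash
python3 -m inch '-0.004 0 0 0 0.09;-0.008 0 0 0 0.09;-0.012 0 0 0 0.09' ; python3 -m inch '-0.004 0 0 0 0.09;-0.008 0 0 0 0.09;-0.012 0 0 0 0.09'; python3 - <<'E'
from s import *
o=arm.observe();F=W([0,0,-P0[2]],o["force"]);print("F station",F,inst(o["position"][:2]))
im=arm.get_image("scene")[130:270,210:350,::-1];A=cv2.resize(im,(400,400),interpolation=cv2.INTER_CUBIC)
im=arm.get_image("top")[130:230,210:310,::-1];B=cv2.resize(im,(400,400),interpolation=cv2.INTER_CUBIC)
cv2.imwrite("pics/p1.png",cv2.convertScaleAbs(cv2.hconcat([A,B]),alpha=1.8))
E
```

```text
clock: 12.85
position: [0.6027, 0.091, 0.2491]
ee_rot: [-1.691, -2.644, 0.002]
force: [-10.8, 6.0, 4.6]
width: 0.98
gripper_force: 6.8
clock: 13.15
position: [0.6045, 0.083, 0.2488]
ee_rot: [-1.684, -2.64, 0.005]
force: [-27.0, 14.0, 14.5]
width: 0.982
gripper_force: 16.2
F station [-25.6532  16.3942  14.5395] [-0.0084  0.1226]
```

View pics/p1.png

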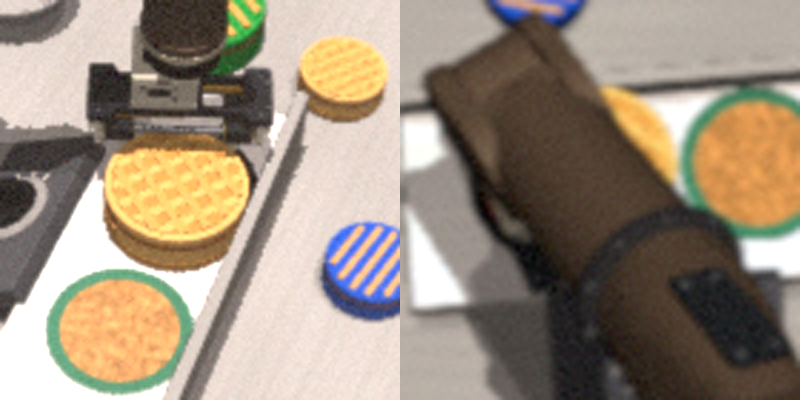

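The steamer now touches the rail and sits in the cradle of the fingers. I ease the rail pressure and push along -y.

```bash
python3 -m inch '-0.003 -0.007 0 0 0.09;-0.006 -0.009 0 0 0.09;-0.01 -0.01 0 0 0.09;-0.014 -0.011 0 0 0.09;-0.017 -0.0115 0 0 0.09'; python3 - <<'E'
from s import *
o=arm.observe();F=W([0,0,-P0[2]],o["force"]);print("F station",F,inst(o["position"][:2]))
E
```

```text
clock: 13.75
position: [0.6051, 0.0591, 0.2492]
ee_rot: [-1.693, -2.644, 0.001]
force: [-7.5, 5.4, 3.5]
width: 0.98
gripper_force: 4.9
F station [-7.021   6.0058  3.52  ] [-0.01    0.0987]
```

```bash
python3 -m inch '-0.0075 -0.0027 0 0 0.09;-0.0165 -0.006 0 0 0.09;-0.026 -0.0093 0 0 0.09;-0.035 -0.0127 0 0 0.09;-0.042 -0.0152 0 0 0.09'; python3 -m inch '-0.0075 -0.0027 0 0 0.09;-0.0165 -0.006 0 0 0.09;-0.026 -0.0093 0 0 0.09;-0.035 -0.0127 0 0 0.09;-0.042 -0.0152 0 0 0.09'; python3 - <<'E'
from s import *
o=arm.observe();F=W([0,0,-P0[2]],o["force"]);M=R.from_rotvec(o["ee_rot"]).as_matrix()
print("F station",F,inst(o["position"][:2]),np.degrees(np.arctan2(M[1,1],M[0,1])-P0[2]))
E
```

```text
clock: 14.25
position: [0.6087, 0.0144, 0.2491]
ee_rot: [-1.693, -2.644, 0.001]
force: [-6.3, 4.9, 3.0]
width: 0.978
gripper_force: 4.6
clock: 14.75
position: [0.6124, -0.0301, 0.2491]
ee_rot: [-1.693, -2.644, 0.001]
force: [-8.5, 5.1, 3.5]
width: 0.98
gripper_force: 4.9
F station [-8.0442  5.85    3.5459] [-0.0106  0.0092] 19.61940903618008
```

```bash
python3 -m inch '-0.0075 -0.0027 0 0 0.09;-0.0155 -0.0056 0 0 0.09;-0.022 -0.008 0 0 0.09;-0.028 -0.0101 0 0 0.09;-0.03 -0.0108 0 0 0.09'; python3 -m inch '0 0 0 0 0.09;0.015 0 0 0 0.09;0.03 0 0 0 0.09;0.06 0 0 0 0.09;0.08 0 0 0 0.09';python3 -m inch '0 0 -0.05 0 0.09;0.04 0 -0.09 0 0.09;0.08 0 -0.1 0 0.09;0.12 0 -0.1 0 0.09;0.14 0 -0.1 0 0.09'; python3 - <<'E'
from s import *
o=arm.observe();print(inst(o["position"][:2]))
for i in range(2):
    for cams in(("scene","top"),("scene",),("top",)):
        s,e=steamer(cams,g=(.642,-.125));print(cams,inst(s),e)
E
```

```text
clock: 15.25
position: [0.6151, -0.0621, 0.2491]
ee_rot: [-1.694, -2.643, 0.002]
force: [-7.3, 5.4, 3.9]
width: 0.98
gripper_force: 5.2
clock: 15.75
position: [0.5815, 0.0136, 0.2495]
ee_rot: [1.692, 2.647, 0.002]
force: [1.3, -0.4, 0.6]
width: 0.981
gripper_force: 0.0
clock: 16.25
position: [0.5215, 0.1428, 0.3507]
ee_rot: [1.687, 2.649, 0.005]
force: [0.8, 0.2, -0.1]
width: 0.978
gripper_force: 0.0
[-0.0857  0.1894]
('scene', 'top') [ 0.0097 -0.0905] [-0.6744  0.2852 -0.0214  0.8381]
('scene',) [ 0.0102 -0.0923] [-0. -0.]
('top',) [ 0.0087 -0.0871] [ 0. -0.]
('scene', 'top') [ 0.0104 -0.0937] [ 0. -0.]
('scene',) [ 0.0102 -0.0935] [ 0. -0.]
('top',) [ 0.0089 -0.0872] [-0. -0.]
```

```bash
python3 - <<'E'
from s import *
for c,(r0,r1,c0,c1) in(("scene",(215,275,215,285)),("top",(145,195,275,325))):
    im=cv2.imread(f"pics/{c}0.png").astype(int)
    g=(im[:,:,1]-im[:,:,2]>12);m=np.zeros_like(g);m[r0:r1,c0:c1]=g[r0:r1,c0:c1]
    # white deck->ring: fit hull on floor plane
    P=np.array([atz(c,q,.06)[:2] for q in np.argwhere(m)])
    (x,y),rad=cv2.minEnclosingCircle(P.astype(np.float32))
    h=cv2.convexHull(P.astype(np.float32));M=cv2.moments(h);ce=np.array([M["m10"],M["m01"]])/M["m00"]
    print(c,m.sum(),"enc",inst(np.array([x,y])),rad,"hull",inst(ce))
    now=arm.get_image(c)[:,:,::-1].astype(int)
    g=(now[:,:,1]-now[:,:,2]>12);k=np.zeros_like(g);k[r0:r1,c0:c1]=g[r0:r1,c0:c1]
    Q=[inst(atz(c,q,.06)[:2])-inst(ce) for q in np.argwhere(k)];print("visible ring now",len(Q),np.round(Q[::6],3).tolist())
    # steamer lid by colour
    t=(now[:,:,2]-now[:,:,0]>45)&(now[:,:,2]>90);k=np.zeros_like(t);k[r0-25:r1,c0:c1+20]=t[r0-25:r1,c0:c1+20]
    k=cv2.morphologyEx(k.astype(np.uint8),cv2.MORPH_OPEN,np.ones((3,3)));P=np.argwhere(k)
    P=np.array([atz(c,q,.116)[:2] for q in P],np.float32);(x,y),rad=cv2.minEnclosingCircle(P);print("lid",k.sum(),inst(np.array([x,y])),rad)
E
```

```text
scene 505 enc [ 0.0109 -0.1002] 0.07358285039663315 hull [ 0.0098 -0.1   ]
visible ring now 70 [[-0.055, -0.045], [-0.037, -0.058], [-0.026, -0.064], [-0.021, -0.069], [-0.012, -0.069], [-0.003, -0.069], [-0.001, -0.072], [0.042, -0.054], [0.01, -0.071], [0.025, -0.064], [0.041, -0.058], [0.029, -0.066]]
lid 1965 [ 0.0115 -0.0944] 0.07591406255960464
top 310 enc [ 0.0094 -0.0959] 0.07348822802305222 hull [ 0.0095 -0.0961]
visible ring now 0 []
lid 1272 [ 0.0089 -0.0867] 0.07507723569869995
```

The steamer rests against the rail about 8.5 mm short of the cork's centre. I go back in and push the rest.

```bash
python3 -m inch '-0.05 0 0 0 0.09;-0.1 0 0 0 0.09;-0.14 0 0.03 0 0.09;-0.14 0 0.07 0 0.09;-0.14 0 0.1 0 0.09'; python3 -m inch '-0.03 0 0 0 0.09;-0.055 0 0 0 0.09;-0.07 0 0 0 0.09;-0.074 0 0 0 0.09;-0.077 0 0 0 0.09'; python3 - <<'E'
from s import *
o=arm.observe();F=W([0,0,-P0[2]],o["force"]);print(F,inst(o["position"][:2]))
E
```

```text
clock: 17.65
position: [0.5824, 0.0088, 0.2472]
ee_rot: [-1.698, -2.643, 0.001]
force: [-0.3, -0.7, -0.4]
width: 0.982
gripper_force: 0.0
clock: 18.15
position: [0.6145, -0.0585, 0.2494]
ee_rot: [-1.694, -2.646, -0.001]
force: [0.1, 0.7, 0.3]
width: 0.983
gripper_force: 0.0
[0.1192 0.652  0.2706] [-0.0111 -0.0193]
```

```bash
python3 -m inch '-0.003 -0.0005 0 0 0.09;-0.006 -0.0015 0 0 0.09;-0.009 -0.0025 0 0 0.09;-0.0125 -0.0035 0 0 0.09;-0.0125 -0.0035 0 0 0.09'; python3 - <<'E'
from s import *
o=arm.observe();F=W([0,0,-P0[2]],o["force"]);print(F,inst(o["position"][:2]))
E
```

```text
clock: 18.65
position: [0.6155, -0.0704, 0.2493]
ee_rot: [-1.69, -2.645, 0.001]
force: [-5.3, 2.5, 3.2]
width: 0.981
gripper_force: 3.3
[-5.0589  2.9229  3.1701] [-0.0111 -0.0312]
```

```bash
python3 -m inch '0.002 -0.001 0 0 0.09;0.015 0 0 0 0.09;0.03 0 0 0 0.09;0.06 0 0 0 0.09;0.08 0 0 0 0.09';python3 -m inch '0 0 -0.05 0 0.09;0.04 0 -0.09 0 0.09;0.08 0 -0.1 0 0.09;0.12 0 -0.1 0 0.09;0.14 0 -0.1 0 0.09'; python3 - <<'E'
from s import *
for cams in(("scene",),("top",),("scene",),("top",)):
    s,e=steamer(cams,g=(.642,-.135));print(cams,inst(s))
for c,(r0,r1,c0,c1) in(("scene",(190,275,215,305)),("top",(120,195,275,345))):
    now=arm.get_image(c)[:,:,::-1].astype(int)
    t=(now[:,:,2]-now[:,:,0]>45)&(now[:,:,2]>90);k=np.zeros_like(t);k[r0:r1,c0:c1]=t[r0:r1,c0:c1]
    k=cv2.morphologyEx(k.astype(np.uint8),cv2.MORPH_OPEN,np.ones((3,3)))
    P=np.array([atz(c,q,.116)[:2] for q in np.argwhere(k)],np.float32);(x,y),rad=cv2.minEnclosingCircle(P);print("lid",k.sum(),inst(np.array([x,y])),rad)
im=arm.get_image("scene")[150:280,180:320,::-1];A=cv2.resize(im,(400,371),interpolation=cv2.INTER_CUBIC)
im=arm.get_image("top")[130:250,210:340,::-1];B=cv2.resize(im,(400,371),interpolation=cv2.INTER_CUBIC)
cv2.imwrite("pics/e.png",cv2.convertScaleAbs(cv2.hconcat([A,B]),alpha=1.8))
E
```

```text
clock: 19.15
position: [0.5819, 0.004, 0.2495]
ee_rot: [-1.691, -2.647, -0.002]
force: [-0.5, 1.1, 0.9]
width: 0.976
gripper_force: 0.0
clock: 19.65
position: [0.5219, 0.133, 0.3506]
ee_rot: [1.686, 2.65, 0.004]
force: [0.7, 0.3, -0.1]
width: 0.978
gripper_force: 0.0
('scene',) [ 0.0095 -0.0979]
('top',) [ 0.0087 -0.0938]
('scene',) [ 0.0094 -0.1008]
('top',) [ 0.0095 -0.0979]
lid 1981 [ 0.0114 -0.1025] 0.07591661065816879
lid 1275 [ 0.0087 -0.0956] 0.07534029334783554
```

View pics/e.png

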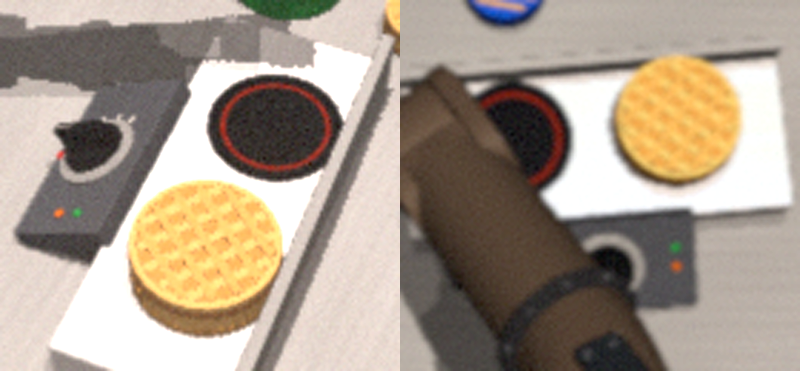

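The steamer at (205,255) covers the cork ring completely and rests against the rail. The hot plate is free and the knob still points at the red dot, so I hand in.

```bash
python3 -c "
from cell import arm
print(arm.sign_off())"
```

```text
the job is handed in; nothing more can be done
None
```

The job is handed in: the heat knob is turned to its off stop, and the steamer is flat against the rail, centred on the cork rest to within about 2 mm as measured in the camera images; the carton, bowl and scale were not touched.

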